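Unhitch the trailer tongue for greasing

TASK

The ball of this little trailer's hitch is due for greasing: flick the hinged cap of the wide grease tube in the rack open by its tall tab, swinging it over until it stands upright or beyond, and leave the two slim tubes shut. Then take the upright grip of the hitch latch, pull the latch sideways against its spring until it is free, and, holding it so, lift the tongue off the ball until the coupler is about 7 cm above where it sat. Finish while holding it up there, with nothing else propping it, and do not shift the other things on the bench.

Things in the scene. Friction and masses are not known exactly. Their poses are not given: they have to be found in the camera images.
- latch_grip (a point): centre of the upright flat steel grip of the latch on top of the coupler: 26 mm along the tongue, 12 mm thick (sideways), 46 mm tall; its foot stands on the latch's 6 mm plate, 23 mm below this point. Axes: x along the tongue, away from the trailer and over the ball; y sideways, the way the latch is pulled open; z up. It is part of the latch and moves with it, so lifting it lifts the tongue (4 to 7 N at the grip)
- latch (a joint): sideways travel of the spring latch in m along the y axis of latch_grip: 0 locked, 0.016 at its stop; the spring needs about 4.5 N at the start and 9.5 N at the stop and shuts it when let go. Its toe catches under a flange below the ball, and is clear of it from 0.008 on; until then the tongue cannot be lifted
- tongue (a joint): angle of the trailer and its tongue about the wheel axle: 0 coupler seated on the ball, grows as the coupler rises (0.22 is about 70 mm up at the ball), stop at 0.42; it falls back by its own weight
- axle (a point): point in the middle of the wheel axle, about which trailer and tongue tilt; 320 mm from the ball along -x. Axes as those of latch_grip
- coupler (a point): centre of the open underside of the steel coupler, a box 50 mm square and 32 mm tall at the end of the tongue, which sits over the ball; axes as those of latch_grip
- hitch_stand: fixed plywood board 510 x 240 x 15 mm with the 30 mm steel hitch ball (centre 75 mm up) and the wheels of the small plywood trailer; origin on the table under the ball; x along the tongue, from the trailer to the ball and beyond, y the way the latch opens, z up
- rack: fixed wooden rack 70 x 190 x 58 mm holding three upright white tubes in a row along its y, 55 mm apart, in any order; origin under its centre; caps open along its +x
- cap_wide (a joint): angle of the hinged cap of the wide tube (36 mm across), the grease tube: 0 shut, grows as the tab side swings up and back over the hinge, about 1.57 upright, 2.0 at the stop; a friction hinge of about 0.008 N m, no spring, so the cap stays where it is left
- cap_wide_tab (a point): centre of the tall upright thumb tab on the front edge of the wide tube's cap: 6 mm thick (x), 10 mm wide (y), 34 mm tall; its foot is on the top face of the cap, 17 mm below this point. Pinched lightly near its top across the 10 mm, it pivots between the pads while it is carried round the hinge; pushed level it jams, since it must rise. Axes turn with the cap; when shut x points level from the tab to the hinge and z up
- cap_wide_hinge (a point): hinge of the wide tube's cap, at its back, 97 mm above the table (the cap is 6 mm thick above it); 33 mm from the tab centre along x. Fixed axes: x points from tab to hinge (the way the tab is pushed), y along the hinge, z up
- cap_slim1 (a joint): angle of the hinged cap of one slim tube (22 mm across): 0 shut, grows as the tab side swings up and back over the hinge, about 1.57 upright, 2.0 at the stop; a friction hinge of about 0.008 N m, no spring, so the cap stays where it is left; to stay shut
- cap_slim2 (a joint): angle of the hinged cap of the other slim tube (22 mm across): 0 shut, grows as the tab side swings up and back over the hinge, about 1.57 upright, 2.0 at the stop; a friction hinge of about 0.008 N m, no spring, so the cap stays where it is left; to stay shut
- cap_slim1_tab (a point): centre of the tab of a slim tube's cap
- cap_slim2_tab (a point): centre of the tab of the other slim tube's cap
- jar_a: bystander, to be left alone: small lidded paint jar, 36 mm across, 58 mm tall, standing on the hitch board beside the tongue
- offcut: bystander, to be left alone: wooden offcut 70 x 35 x 30 mm lying on the hitch board beside the tongue
- jar_b: bystander, to be left alone: small lidded paint jar, 40 mm across, 65 mm tall, standing on the table
- cup: bystander, to be left alone: empty plastic cup, 72 mm across, 85 mm tall, standing on the table
- brush: bystander, to be left alone: paint brush, 160 mm long, lying on the table
- screwdriver: bystander, to be left alone: screwdriver, 170 mm long, lying on the table
- fin: bystander, to be left alone: flat plywood cut-out, about 50 x 150 mm, 8 mm thick, lying on the table

How it is judged:
By the outcome, as a careful person would: the job done as asked, in the order asked, and still so for the second after the job is handed in, while the arm keeps its last pose, push and grip.
It also fails if it takes over 45 s, if anything falls off the work surface, if the arm or the gripper's body presses on something with over 40 N, if the wrist force passes 120 N, or if a joint passes its speed limit or range.

ROBOT

A 6-joint arm with a two-finger parallel gripper is mounted at the origin on the work surface. World frame = base frame: x ahead of the robot, y to its left, z up, the work surface at z = 0. Lengths are in m, angles in rad, forces in N, time in s.
With the tool pointing down it reaches from about 0.25 to 0.775 m from the base axis. Payload 4 kg.
Tool frame: the origin (TCP) lies on the centre line of the jaws, within the pads' length; the fingertips stand 11 mm ahead of it and the grasp point (between the pads) lies 8 mm behind it; z points along the fingers, y is the direction in which the jaws open and shut (so a half turn about z gives the same grasp; the last joint's range is limited). The gripper opens to 94 mm and grips with 3 to 60 N. Pads are 16 mm wide; open, the fingers measure 119 mm over their backs; the gripper's body (75 mm by 177 mm) begins 78 mm behind the grasp point.
Start: joints at [1.074, 0.087, 1.371, -0, 1.684, -0.103], TCP at [0.211, 0.508, 0.217] pointing down, gripper open.
Joint ranges: [-3.1, 3.1], [-0.76, 2.03], [0.27, 2.55], [-1.08, 4.22], [0.17, 2.65], [-2.57, 2.57]. Speed limits (rad/s): [2.79, 2.79, 3.14, 3.14, 3.14, 3.14].

INTERFACE

Orientations are given as a unit quaternion [w, x, y, z].
In Python, from cell import readout, grab_frame, order gives the robot as it stands.
- The arm moves only by the tool drive_tool, never from a script. Its argument "targets" is a list of rows, each a list of 3 entries, a list of its own where there are three numbers: the shift along the tool's x, y, z in m, then the turn about the tool's z in degrees, then the finger opening in m, from 0 to 0.094. A call has 1 to 8 rows; each row is the pose to reach, as a shift and turn from the pose commanded when the call began, along the tool's axes at that moment; what a row does not reach only later rows make up. A row lasts 1/12 s, in which the tool goes at most 41.7 mm and 7.16 degrees, less where a joint would pass 70% of its speed; a pose out of reach is approached as far as the arm can. A call with a gripper value outside its range is refused whole. The fingers move at their own pace and stop on an object; the grip force is fixed at half the most. Time passes only in rows, so rows that repeat a pose let the fingers close. It gives the time, the measured TCP pose, the force and the opening at its end, in the units of the state.
- readout.state(): the state, without advancing time (a new reading comes with each control period).
- grab_frame(name): name is "scene" or "top"; returns a dict with "img" (480x640x3 uint8, red, green, blue), "range_z" (480x640 float32, m along the optical axis (not along the pixel's ray), 0 where there is no reading), "intrinsics" (3x3 intrinsics, pixels), "eye" and "orientation" of the camera in the world. Camera axes: x right, y down, z forward; pixel columns grow to the right and rows downward; lengths in m; the calibration is good to about 2 mm. A picture is of the moment at which its call begins.
- order.job_done(): hands the job in, once; it reports no verdict.
The state is a dict: "time_s": time; "joint_pos": joint angles; "qd": joint speeds; "joint_efforts": joint torques, N m; "tcp_pos": TCP position; "eef_rot": TCP orientation; "wrist_force": force on the tool from outside, world axes, zero at the start; "moment": the same for the moment, N m; "gripper_width": finger opening in m.
Only numpy, scipy, OpenCV 4.12 (cv2) and the standard library are available. Lean on these libraries where they do the work, as an engineer would, in place of code of your own. Each camera call takes 0.05 s, during which the arm holds its last target.

## Working session

There is one attempt and no reset: what is moved stays moved. The work goes in short steps, Python scripts to look and compute and a tool call to move; the robot and the scene stay as the last step left them, time stands still between calls to the robot, and variables do not carry over. Pictures are saved under pics/ and viewed, and the job is handed in when it is done.

Besides the shell and the picture viewer there is one more tool, called after ">>>" as name([rows], argument=value, ...), one row to a line, values as JSON. drive_tool: Moves the arm, as the interface text tells. Its arguments: {"type":"object","properties":{"targets":{"type":"array","items":{"type":"array"}}},"required":["targets"]}

```bash
mkdir -p pics; ls
cat > h.py <<'E'
import numpy as np,cv2
from cell import readout,grab_frame,order
def save(n,name):
    f=grab_frame(n); cv2.imwrite(f'pics/{name}.png',cv2.cvtColor(f['img'],cv2.COLOR_RGB2BGR)); np.savez(f'pics/{name}.npz',**f); return f
E
python3 - <<'E'
from h import *
print(readout.state())
for n in('scene','top'):
    f=save(n,n+'0'); print(n,f['intrinsics'],f['eye'],f['orientation'],(f['range_z']>0).mean())
E
```

```text
pics
{'time_s': 0.0, 'joint_pos': array([ 1.07390521e+00,  8.79291082e-02,  1.37222738e+00, -3.66999028e-05,
        1.68358583e+00, -1.03118110e-01]), 'qd': array([-0.00278232, -0.00067335,  0.00085159, -0.00151302,  0.00068887,
       -0.00131605]), 'joint_efforts': array([ 4.34051508e-04, -3.40185463e+01, -3.02427900e+01,  7.17499922e-02,
        3.28229112e-02, -1.30099743e-04]), 'tcp_pos': array([0.21079891, 0.50744061, 0.21533193]), 'eef_rot': array([-3.00217715e-04,  1.95618831e-01,  9.80679416e-01, -1.03221215e-03]), 'wrist_force': array([ 0.09173094, -0.4777465 ,  0.7494457 ]), 'moment': array([ 0.02575593, -0.02250065, -0.00130191]), 'gripper_width': 0.09395971129827795}
scene [[540.96152528   0.         324.82435247]
 [  0.         540.96152528 239.01344445]
 [  0.           0.           1.        ]] [ 1.48877035 -0.16695558  0.94432935] [-0.32710933  0.6971526   0.58202322 -0.26120242] 0.9959537760416667
top [[548.19127871   0.         327.33915128]
 [  0.         548.19127871 243.57359127]
 [  0.           0.           1.        ]] [0.4159195  0.0092293  1.50872386] [-0.03214199  0.7141279  -0.69891227  0.02258013] 0.9960904947916667
```

View pics/scene0.png

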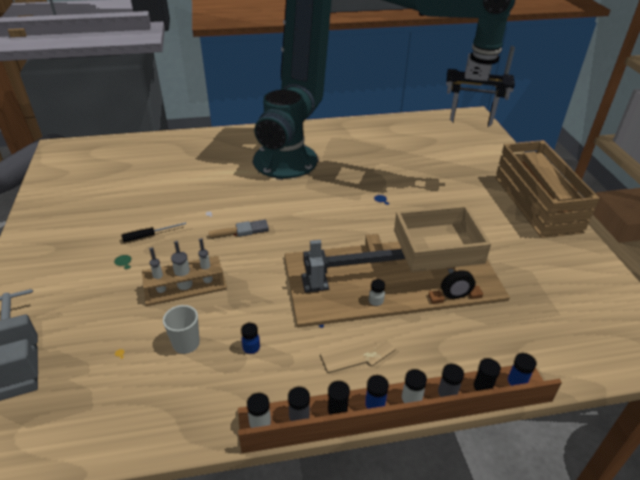

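View pics/top0.png

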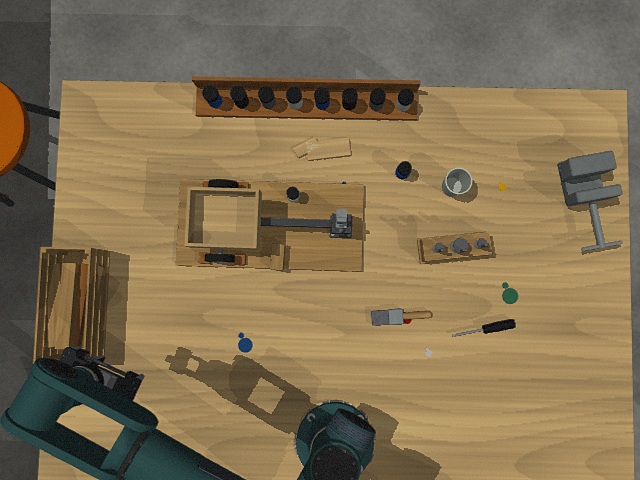

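The wide tube looks like the middle one (top ≈(461,246), scene ≈(180,262)). The latch grip is at top ≈(341,217), scene ≈(316,255). I'll zoom in on both.

Run:
```python
import cv2,numpy as np
t=cv2.imread('pics/top0.png');s=cv2.imread('pics/scene0.png')
def z(i,x,y,w,h,k): return cv2.resize(i[y:y+h,x:x+w],None,fx=k,fy=k,interpolation=cv2.INTER_CUBIC)
a=np.hstack([z(t,410,220,100,55,4),z(t,310,190,100,55,4)])
b=np.hstack([z(s,130,225,100,80,4),z(s,280,225,100,80,4)])
cv2.imwrite('pics/z0.png',np.vstack([a,b])[:600])
```

```text
(no output)
```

View pics/z0.png

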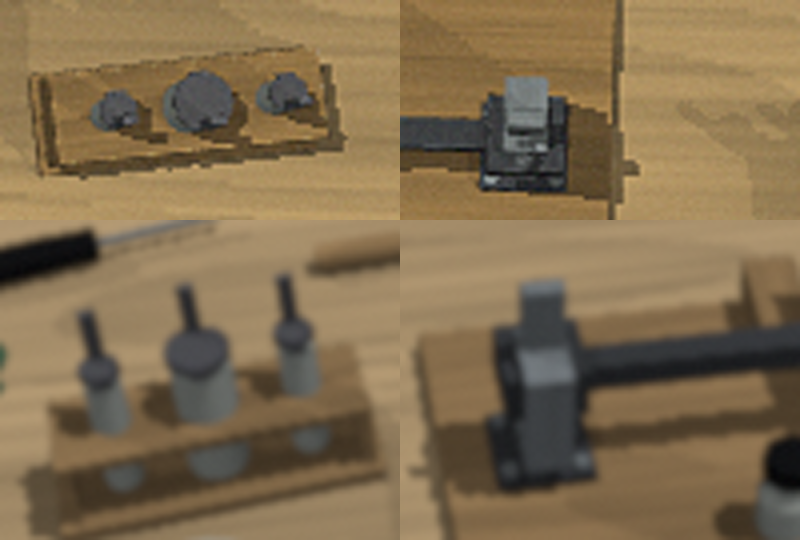

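```bash
cat >> h.py <<'E'
from scipy.spatial.transform import Rotation as R
def cloud(f):
    K=f['intrinsics'];d=f['range_z'];v,u=np.mgrid[0:480,0:640]
    p=np.stack([(u-K[0,2])/K[0,0]*d,(v-K[1,2])/K[1,1]*d,d],-1)
    q=np.asarray(f['orientation']); M=R.from_quat(q[[1,2,3,0]]).as_matrix()
    return p@M.T+np.asarray(f['eye'])
E
python3 - <<'E'
from h import *
np.set_printoptions(precision=4,suppress=True)
for n,b in (('top',((410,510,225,270),(320,365,200,240))),('scene',((130,230,225,305),(300,345,235,295)))):
    f=dict(np.load(f'pics/{n}0.npz'));P=cloud(f)
    print(n,'table z',np.median(P[430:,500:560,2]) if n=='top' else np.median(P[200:220,30:60,2]))
    for x0,x1,y0,y1 in b:
        q=P[y0:y1,x0:x1].reshape(-1,3)
        for lo,hi in((.05,.065),(.085,.097),(.097,.107),(.107,.118),(.118,.128),(.128,.14),(.14,.145),(.145,.175)):
            m=q[(q[:,2]>lo)&(q[:,2]<hi)]
            if len(m): print(lo,hi,len(m),m.min(0),m.max(0),m.mean(0))
        print()
E
```

```text
top table z -0.0019462456610155332
0.05 0.065 1120 [ 0.4901 -0.4041  0.0501] [ 0.5684 -0.22    0.0647] [ 0.5277 -0.3093  0.0563]
0.085 0.097 34 [ 0.5108 -0.3687  0.0854] [ 0.5495 -0.2475  0.0968] [ 0.529  -0.3065  0.0923]
0.097 0.107 257 [ 0.5102 -0.3781  0.0971] [ 0.5478 -0.2467  0.107 ] [ 0.5303 -0.3127  0.1015]
0.107 0.118 13 [ 0.5107 -0.3633  0.1073] [ 0.5432 -0.2537  0.1176] [ 0.5237 -0.3068  0.1125]
0.118 0.128 4 [ 0.5106 -0.3637  0.1182] [ 0.5278 -0.2542  0.1243] [ 0.5188 -0.3244  0.1228]
0.128 0.14 35 [ 0.511  -0.3728  0.1289] [ 0.5299 -0.2539  0.1398] [ 0.5186 -0.3147  0.1346]

0.085 0.097 148 [ 0.5538 -0.0287  0.0851] [0.6028 0.0502 0.097 ] [0.5768 0.0174 0.0913]
0.097 0.107 238 [ 0.555  -0.0283  0.097 ] [0.6156 0.0191 0.1069] [ 0.5846 -0.0047  0.1014]
0.107 0.118 54 [ 0.5567 -0.0176  0.1072] [0.6145 0.0088 0.1176] [ 0.5771 -0.004   0.1116]
0.118 0.128 4 [ 0.5742 -0.017   0.119 ] [ 0.5791 -0.0019  0.1241] [ 0.576  -0.0089  0.1217]
0.128 0.14 10 [ 0.5772 -0.0143  0.1287] [0.5806 0.0084 0.1377] [ 0.5779 -0.003   0.1339]
0.14 0.145 2 [ 0.5817 -0.0139  0.1429] [ 0.5894 -0.0116 
[... 739 characters left out ...]
 0.5887 -0.0217  0.0505] [0.6175 0.0073 0.0648] [ 0.612  -0.0069  0.0571]
0.085 0.097 232 [ 0.5542 -0.0303  0.0852] [0.6174 0.0666 0.097 ] [0.5905 0.0192 0.0899]
0.097 0.107 260 [ 0.5534 -0.0297  0.097 ] [0.6179 0.0199 0.1069] [ 0.5924 -0.0058  0.1014]
0.107 0.118 46 [ 0.5712 -0.0186  0.1071] [0.6165 0.0067 0.1179] [ 0.5884 -0.0069  0.1127]
0.118 0.128 37 [ 0.5775 -0.0178  0.1183] [0.5922 0.0065 0.1278] [ 0.5871 -0.0069  0.1233]
0.128 0.14 42 [ 0.579  -0.0181  0.1281] [0.5923 0.0065 0.1399] [ 0.5876 -0.0062  0.134 ]
0.14 0.145 25 [ 0.5791 -0.0182  0.1401] [0.5913 0.0064 0.1448] [ 0.5868 -0.0069  0.1423]
0.145 0.175 51 [ 0.5772 -0.0177  0.1458] [0.5928 0.0077 0.1544] [ 0.5848 -0.0051  0.1493]
```

Run:
```python
from h import *
np.set_printoptions(precision=4,suppress=True)
for n,b in (('top',((410,510,225,270),(255,365,200,240))),('scene',((130,230,225,305),(300,410,235,295)))):
    f=dict(np.load(f'pics/{n}0.npz'));P=cloud(f)
    x0,x1,y0,y1=b[0]; q=P[y0:y1,x0:x1].reshape(-1,3)
    m=q[(q[:,2]>.112)]
    C=[]
    for lo,hi in((-.29,-.2),(-.34,-.29),(-.42,-.34)):
        c=m[(m[:,1]>lo)&(m[:,1]<hi)]; C.append(c.mean(0)); print('tab',len(c),c.min(0),c.max(0),c.mean(0))
    caps=q[(q[:,2]>.095)&(q[:,2]<.106)]
    print('cap y extents',[ (c.min(0),c.max(0)) for lo,hi in((-.28,-.2),(-.34,-.28),(-.42,-.34)) for c in [caps[(caps[:,1]>lo)&(caps[:,1]<hi)]]])
    d=C[0]-C[2]; print('rack yaw deg from tabs',np.degrees(np.arctan2(-d[0],d[1])))
    k=q[(q[:,2]>.05)&(q[:,2]<.062)]; r=cv2.minAreaRect(k[:,:2].astype(np.float32)); print('rack rect',r)
    x0,x1,y0,y1=b[1]; q=P[y0:y1,x0:x1].reshape(-1,3)
    # tongue bar
    k=q[(q[:,1]>.04)&(q[:,1]<.12)&(q[:,2]>.07)&(q[:,2]<.105)]; print('tongue',k.min(0),k.max(0)); 
    for y in(.05,.07,.09,.11):
        s=k[abs(k[:,1]-y)<.01]; print(y,s[:,0].min(),s[:,0].max(),s[:,0].mean(),s[:,2].max())
    k=q[(q[:,2]>.142)]; print('grip top',cv2.minAreaRect(k[:,:2].astype(np.float32)),np.median(k[:,2]),k[:,2].max())
    B=P[150:300,150:400].reshape(-1,3) if n=='top' else P[220:330,270:520].reshape(-1,3)
    k=B[(B[:,2]>.008)&(B[:,2]<.02)];print('board',cv2.minAreaRect(k[:,:2].astype(np.float32)))
```

```text
tab 15 [ 0.5106 -0.263   0.1164] [ 0.517  -0.2539  0.1398] [ 0.5138 -0.2579  0.1309]
tab 15 [ 0.511  -0.3179  0.1142] [ 0.516  -0.3092  0.1385] [ 0.5138 -0.3129  0.1308]
tab 16 [ 0.5246 -0.3728  0.1164] [ 0.5299 -0.3632  0.1366] [ 0.5272 -0.3665  0.1306]
cap y extents [(array([ 0.5119, -0.2671,  0.095 ]), array([ 0.5353, -0.2467,  0.1057])), (array([ 0.5102, -0.3316,  0.0954]), array([ 0.5495, -0.2958,  0.1059])), (array([ 0.5243, -0.3781,  0.0953]), array([ 0.5478, -0.3561,  0.106 ]))]
rack yaw deg from tabs 7.04269064011902
rack rect ((0.5290324687957764, -0.31260085105895996), (0.060440558940172195, 0.18184255063533783), 7.028041839599609)
tongue [0.5696 0.0421 0.0701] [0.5905 0.1199 0.0967]
0.05 0.5696245498325494 0.5904796199263268 0.5794019174714006 0.0965115355692483
0.07 0.5697706132597719 0.589940458001609 0.5795838077739651 0.09381444150723173
0.09 0.5702940466987511 0.5893780552815057 0.5796833940569147 0.09671609005823778
0.11 0.5706087997902293 0.5886283112725685 0.5793643015490967 0.09342210546578134
grip top ((0.5220749378204346, 0.1105903908610344), (0.235748499631881
[... 784 characters left out ...]
8248060941696, 0.17989590764045715), 6.875748634338379)
tongue [0.5671 0.04   0.07  ] [0.6775 0.12   0.0932]
0.05 0.5695179674128926 0.5930789134225201 0.583837818709353 0.09217939799819042
0.07 0.5692937413684632 0.5918649566513169 0.5837352163555972 0.09095681963332969
0.09 0.5671284342107976 0.5935947345210261 0.5843471839803869 0.09167539629940202
0.11 0.5676340657864823 0.677488312664469 0.6031604180369804 0.09324584260791169
grip top ((0.9962643384933472, -0.07609385251998901), (0.22084203362464905, 0.9769854545593262), 66.80980682373047) 0.14927269737146448 0.9443293508060426
board ((0.5819543600082397, 0.1907186508178711), (0.5116963386535645, 0.24512386322021484), 89.35476684570312)
```

```bash
cat >> h.py <<'E'
import sys
def rel(x,y,z,ang=None):
    s=readout.state(); q=s['eef_rot']; M=R.from_quat(q[[1,2,3,0]]).as_matrix()
    d=M.T@(np.array([x,y,z])-s['tcp_pos']); a=np.degrees(np.arctan2(M[1,1],M[0,1]))
    t=None if ang is None else -((ang-a+180)%360-180)
    print('t',round(s['time_s'],2),'tcp',s['tcp_pos'].round(4),'yang',round(a,2),'tilt',M[:,2].round(3),'F',s['wrist_force'].round(1),'w',round(s['gripper_width'],4))
    print('shift',d.round(4),'turn',None if t is None else round(t,2))
if __name__=='__main__': rel(*map(float,sys.argv[1:]))
E
python3 h.py .514 -.3135 .2 97
```

```text
t 0.1 tcp [0.2108 0.5075 0.2155] yang 67.44 tilt [-0.001 -0.002 -1.   ] F [-0.2  0.5  0.1] w 0.0939
shift [-0.595  -0.6418  0.0166] turn -29.56
```

>>> drive_tool([
  [[-0.596,-0.641,0],-29.6,0.03],
  [[-0.596,-0.641,0],-29.6,0.03],
  [[-0.596,-0.641,0],-29.6,0.03],
  [[-0.596,-0.641,0],-29.6,0.03],
  [[-0.596,-0.641,0],-29.6,0.03],
  [[-0.596,-0.641,0],-29.6,0.03],
  [[-0.596,-0.641,0],-29.6,0.03],
  [[-0.596,-0.641,0],-29.6,0.03],
])

```text
time_s: 0.77
tcp_pos: [0.3236, 0.2031, 0.2163]
eef_rot: [0.0, -0.062, 0.998, -0.0]
wrist_force: [0.9, 0.4, 0.6]
gripper_width: 0.0438
```

```bash
python3 h.py .514 -.3135 .2 97
```

```text
t 0.77 tcp [0.3236 0.2031 0.2163] yang 97.09 tilt [ 0. -0. -1.] F [0.9 0.4 0.6] w 0.0438
shift [-0.1252 -0.5362  0.0163] turn 0.09
```

>>> drive_tool([
  [[-0.125,-0.536,0],0,0.03],
  [[-0.125,-0.536,0],0,0.03],
  [[-0.125,-0.536,0],0,0.03],
  [[-0.125,-0.536,0],0,0.03],
  [[-0.125,-0.536,0],0,0.03],
  [[-0.125,-0.536,0],0,0.03],
  [[-0.125,-0.536,0],0,0.03],
  [[-0.125,-0.536,0],0,0.03],
])

```text
time_s: 1.43
tcp_pos: [0.4386, -0.11, 0.2162]
eef_rot: [-0.0, -0.061, 0.998, 0.0]
wrist_force: [1.1, 0.8, 0.3]
gripper_width: 0.03
```

```bash
python3 h.py .514 -.3135 .2 97
```

```text
t 1.43 tcp [ 0.4386 -0.11    0.2162] yang 97.0 tilt [-0.  0. -1.] F [1.1 0.8 0.3] w 0.03
shift [-0.0501 -0.2112  0.0161] turn -0.0
```

>>> drive_tool([
  [[-0.05,-0.211,0],0,0.03],
  [[-0.05,-0.211,0],0,0.03],
  [[-0.05,-0.211,0],0,0.03],
  [[-0.05,-0.211,0],0,0.03],
  [[-0.05,-0.211,0],0,0.03],
  [[-0.05,-0.211,0],0,0.03],
  [[-0.05,-0.211,0],0,0.03],
  [[-0.05,-0.211,0],0,0.03],
])

```text
time_s: 2.1
tcp_pos: [0.5138, -0.3107, 0.2156]
eef_rot: [-0.001, -0.061, 0.998, 0.001]
wrist_force: [-0.8, 0.2, 0.0]
gripper_width: 0.0301
```

```bash
python3 h.py .514 -.3135 .134 97
python3 - <<'E'
from h import *
t=save('top','top1');s=save('scene','scene1')
z=lambda i,x,y,w,h,k: cv2.resize(cv2.cvtColor(i,cv2.COLOR_RGB2BGR)[y:y+h,x:x+w],None,fx=k,fy=k,interpolation=cv2.INTER_CUBIC)
cv2.imwrite('pics/z1.png',np.hstack([z(t['img'],410,200,100,140,4),z(s['img'],130,165,100,140,4)]))
E
```

```text
t 2.1 tcp [ 0.5138 -0.3107  0.2156] yang 97.0 tilt [-0.002  0.002 -1.   ] F [-0.8  0.2  0. ] w 0.0301
shift [-0.     -0.003   0.0816] turn 0.0
```

View pics/z1.png

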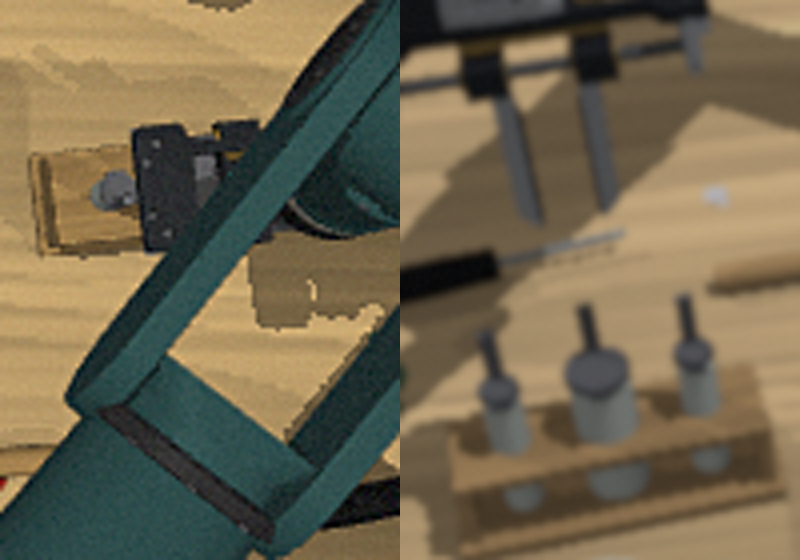

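>>> drive_tool([
  [[0,-0.003,0.02],0,0.03],
  [[0,-0.003,0.04],0,0.03],
  [[0,-0.003,0.06],0,0.025],
  [[0,-0.003,0.06],0,0.025],
  [[0,-0.003,0.06],0,0.025],
  [[0,-0.003,0.06],0,0.025],
])

```text
time_s: 2.7
tcp_pos: [0.515, -0.3135, 0.1585]
eef_rot: [0.001, -0.062, 0.998, -0.001]
wrist_force: [0.2, 0.4, 0.5]
gripper_width: 0.025
```

```bash
python3 h.py .514 -.3135 .134 97
python3 - <<'E'
from h import *
s=save('scene','scene2')
z=lambda i,x,y,w,h,k: cv2.resize(cv2.cvtColor(i,cv2.COLOR_RGB2BGR)[y:y+h,x:x+w],None,fx=k,fy=k,interpolation=cv2.INTER_CUBIC)
cv2.imwrite('pics/z2.png',z(s['img'],130,185,100,100,6))
P=cloud(s)[150:330,100:260].reshape(-1,3)
np.set_printoptions(precision=4,suppress=True)
for lo,hi in((.115,.137),(.145,.155),(.155,.165),(.165,.175)):
  k=P[(P[:,2]>lo)&(P[:,2]<hi)&(P[:,0]>.48)&(P[:,0]<.56)&(P[:,1]>-.345)&(P[:,1]<-.28)]
  for m in (k[:,1]<-.3135,k[:,1]>-.3135):
    if m.sum(): print(lo,m.sum(),k[m].min(0),k[m].max(0))
E
```

```text
t 2.7 tcp [ 0.515  -0.3135  0.1585] yang 97.11 tilt [ 0.002 -0.001 -1.   ] F [0.2 0.4 0.5] w 0.025
shift [0.0011 0.0001 0.0245] turn 0.11
0.115 20 [ 0.5107 -0.3198  0.1189] [ 0.5194 -0.3139  0.137 ]
0.115 16 [ 0.5095 -0.3132  0.1162] [ 0.5176 -0.3103  0.1358]
0.145 12 [ 0.5228 -0.3381  0.1489] [ 0.5289 -0.3258  0.1547]
0.145 9 [ 0.5181 -0.2999  0.1481] [ 0.5252 -0.2901  0.1545]
0.155 19 [ 0.5183 -0.3367  0.1554] [ 0.53   -0.326   0.1644]
0.155 20 [ 0.5185 -0.3001  0.1553] [ 0.5258 -0.2887  0.1639]
0.165 22 [ 0.5133 -0.3367  0.166 ] [ 0.5308 -0.3264  0.1748]
0.165 19 [ 0.5156 -0.3008  0.1659] [ 0.5262 -0.2896  0.1744]
```

View pics/z2.png

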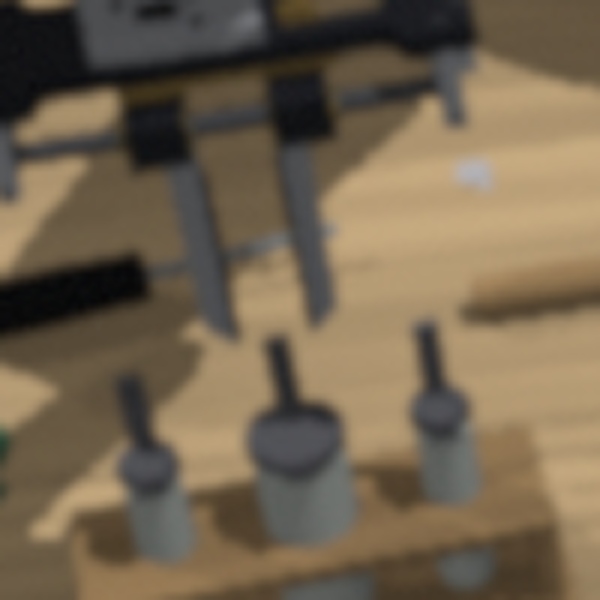

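>>> drive_tool([
  [[0,-0.0015,0.008],0,0.025],
  [[0,-0.0015,0.016],0,0.025],
  [[0,-0.0015,0.024],0,0.025],
  [[0,-0.0015,0.025],0,0.025],
  [[0,-0.0015,0.025],0,0.009],
  [[0,-0.0015,0.025],0,0.009],
  [[0,-0.0015,0.025],0,0.009],
  [[0,-0.0015,0.025],0,0.009],
])

```text
time_s: 3.42
tcp_pos: [0.5146, -0.3142, 0.1314]
eef_rot: [-0.0, -0.062, 0.998, 0.002]
wrist_force: [0.1, 4.8, -0.1]
gripper_width: 0.0097
```

```bash
python3 h.py .514 -.315 .134 97
python3 - <<'E'
from h import *
s=save('scene','scene3')
z=lambda i,x,y,w,h,k: cv2.resize(cv2.cvtColor(i,cv2.COLOR_RGB2BGR)[y:y+h,x:x+w],None,fx=k,fy=k,interpolation=cv2.INTER_CUBIC)
cv2.imwrite('pics/z3.png',z(s['img'],130,205,100,80,6))
E
```

```text
t 3.42 tcp [ 0.5146 -0.3142  0.1314] yang 97.07 tilt [-0.001  0.003 -1.   ] F [ 0.1  4.8 -0.1] w 0.0097
shift [ 0.0006 -0.0007 -0.0026] turn 0.07
```

View pics/z3.png

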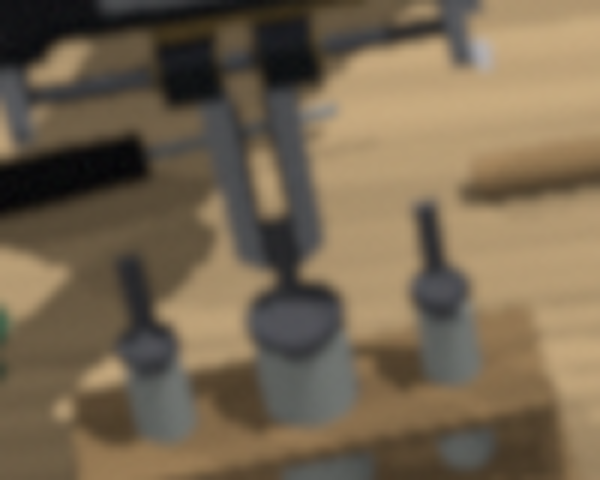

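>>> drive_tool([
  [[-0.0035,0.0007,-0.0033],0,0.009],
  [[-0.0073,0.0007,-0.0062],0,0.009],
  [[-0.0115,0.0007,-0.0087],0,0.009],
  [[-0.0158,0.0007,-0.0107],0,0.009],
  [[-0.0204,0.0007,-0.0122],0,0.009],
  [[-0.0251,0.0007,-0.0133],0,0.009],
  [[-0.0299,0.0007,-0.0139],0,0.009],
  [[-0.0347,0.0007,-0.014],0,0.009],
])

```text
time_s: 4.13
tcp_pos: [0.5487, -0.31, 0.1461]
eef_rot: [-0.001, -0.061, 0.998, 0.001]
wrist_force: [-4.7, 4.5, 0.4]
gripper_width: 0.0097
```

```bash
python3 h.py .514 -.315 .134 97
python3 - <<'E'
from h import *
s=save('scene','scene4')
z=lambda i,x,y,w,h,k: cv2.resize(cv2.cvtColor(i,cv2.COLOR_RGB2BGR)[y:y+h,x:x+w],None,fx=k,fy=k,interpolation=cv2.INTER_CUBIC)
cv2.imwrite('pics/z4.png',z(s['img'],130,205,100,80,6))
E
```

```text
t 4.13 tcp [ 0.5487 -0.31    0.1461] yang 97.05 tilt [-0.002  0.001 -1.   ] F [-4.7  4.5  0.4] w 0.0097
shift [ 0.035  -0.0007  0.0122] turn 0.05
```

View pics/z4.png

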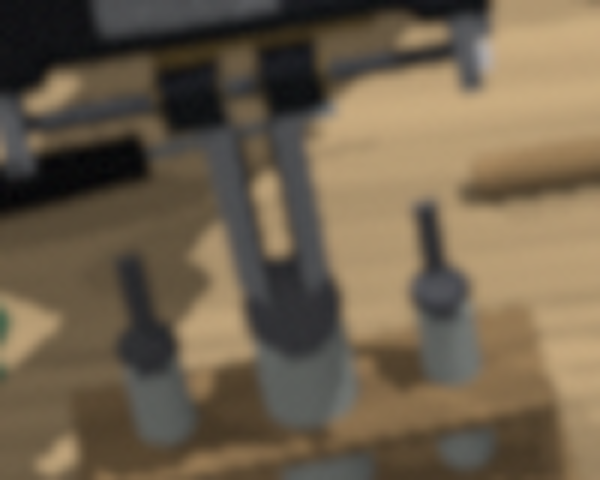

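Run:
```python
from h import *
s=dict(np.load('pics/scene4.npz'));P=cloud(s)
np.set_printoptions(precision=3,suppress=True,linewidth=200)
print('rows = v, scan col 179')
for v in range(246,276,2): print(v,P[v,179],P[v,172],P[v,185])
```

```text
rows = v, scan col 179
246 [ 0.561 -0.302  0.161] [ 0.561 -0.316  0.164] [ 0.367 -0.315 -0.004]
248 [ 0.559 -0.303  0.155] [ 0.56  -0.317  0.157] [ 0.38  -0.314  0.   ]
250 [ 0.557 -0.304  0.146] [ 0.559 -0.318  0.151] [ 0.387 -0.314 -0.001]
252 [ 0.528 -0.309  0.116] [ 0.557 -0.319  0.144] [ 0.534 -0.295  0.119]
254 [ 0.529 -0.31   0.111] [ 0.556 -0.321  0.137] [ 0.536 -0.296  0.115]
256 [ 0.539 -0.309  0.114] [ 0.535 -0.325  0.113] [ 0.538 -0.297  0.11 ]
258 [ 0.536 -0.311  0.105] [ 0.54  -0.325  0.111] [ 0.542 -0.297  0.108]
260 [ 0.547 -0.31   0.109] [ 0.544 -0.325  0.109] [ 0.544 -0.297  0.104]
262 [ 0.548 -0.311  0.103] [ 0.533 -0.328  0.092] [ 0.537 -0.299  0.092]
264 [ 0.551 -0.311  0.1  ] [ 0.537 -0.329  0.09 ] [ 0.535 -0.3    0.084]
266 [ 0.545 -0.313  0.089] [ 0.506 -0.335  0.055] [ 0.54  -0.301  0.082]
268 [ 0.545 -0.314  0.082] [ 0.513 -0.335  0.056] [ 0.543 -0.301  0.079]
270 [ 0.549 -0.314  0.08 ] [ 0.524 -0.334  0.059] [ 0.541 -0.302  0.07 ]
272 [ 0.548 -0.316  0.073] [ 0.526 -0.335  0.055] [ 0.543 -0.303  0.066]
274 [ 0.546 -0.317  0.064] [ 0.536 -0.334  0.058] [ 0.542 -0.304  0.059]
```

>>> drive_tool([
  [[-0.0048,0,0.0005],0,0.009],
  [[-0.0095,0,0.0014],0,0.009],
  [[-0.0141,0,0.0028],0,0.009],
  [[-0.0185,0,0.0047],0,0.009],
  [[-0.0227,0,0.007],0,0.009],
  [[-0.0267,0,0.0098],0,0.009],
  [[-0.0303,0,0.013],0,0.009],
  [[-0.0336,0,0.0165],0,0.009],
])

```text
time_s: 4.85
tcp_pos: [0.5841, -0.3056, 0.1308]
eef_rot: [0.002, -0.062, 0.998, 0.0]
wrist_force: [-0.0, 3.9, 2.3]
gripper_width: 0.0095
```

>>> drive_tool([
  [[-0.0025,0,0.0033],0,0.009],
  [[-0.0046,0,0.0066],0,0.009],
  [[-0.0058,0,0.009],0,0.009],
  [[-0.0058,0,0.009],0,0.009],
])

```text
time_s: 5.18
tcp_pos: [0.5904, -0.3048, 0.1215]
eef_rot: [0.002, -0.062, 0.998, 0.0]
wrist_force: [1.3, 4.9, 2.7]
gripper_width: 0.0095
```

```bash
python3 h.py .514 -.315 .134 97
python3 - <<'E'
from h import *
s=save('scene','scene5')
z=lambda i,x,y,w,h,k: cv2.resize(cv2.cvtColor(i,cv2.COLOR_RGB2BGR)[y:y+h,x:x+w],None,fx=k,fy=k,interpolation=cv2.INTER_CUBIC)
cv2.imwrite('pics/z5.png',z(s['img'],130,205,100,80,6))
E
```

```text
t 5.18 tcp [ 0.5904 -0.3048  0.1215] yang 97.11 tilt [ 0.004  0.001 -1.   ] F [1.3 4.9 2.7] w 0.0095
shift [ 0.077  -0.0006 -0.0129] turn 0.11
```

View pics/z5.png

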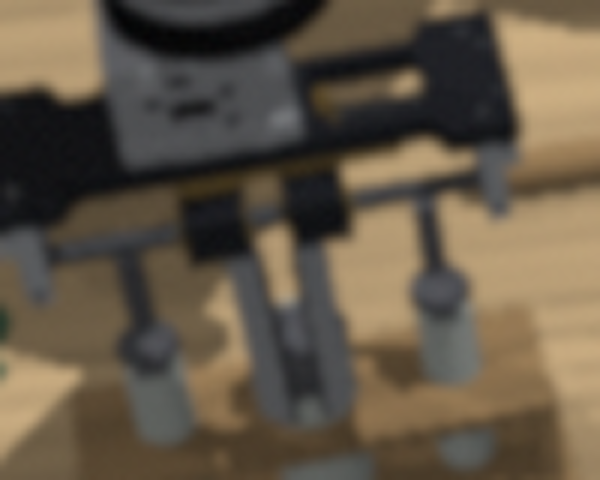

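>>> drive_tool([
  [[0,0,0],0,0.035],
  [[0,0,0],0,0.035],
  [[0,0,0],0,0.035],
  [[0,0,0],0,0.035],
  [[0,0,-0.02],0,0.035],
  [[0,0,-0.05],0,0.035],
  [[0,0,-0.09],0,0.035],
  [[0,0,-0.12],0,0.035],
])

```text
time_s: 5.9
tcp_pos: [0.5882, -0.3066, 0.2427]
eef_rot: [0.001, -0.061, 0.998, -0.001]
wrist_force: [0.0, -0.8, 0.5]
gripper_width: 0.0351
```

```bash
python3 h.py .514 -.315 .134 97
python3 - <<'E'
from h import *
s=save('scene','scene6')
z=lambda i,x,y,w,h,k: cv2.resize(cv2.cvtColor(i,cv2.COLOR_RGB2BGR)[y:y+h,x:x+w],None,fx=k,fy=k,interpolation=cv2.INTER_CUBIC)
cv2.imwrite('pics/z6.png',z(s['img'],130,205,100,80,6))
P=cloud(s)
np.set_printoptions(precision=3,suppress=True,linewidth=200)
for v in range(236,276,2): print(v,P[v,174],P[v,179],P[v,184])
E
```

```text
t 5.9 tcp [ 0.5882 -0.3066  0.2427] yang 96.99 tilt [ 0.002 -0.002 -1.   ] F [ 0.  -0.8  0.5] w 0.0351
shift [0.0748 0.0009 0.1086] turn -0.01
236 [ 0.323 -0.344 -0.003] [ 0.326 -0.33  -0.002] [ 0.332 -0.317  0.001]
238 [ 0.326 -0.344 -0.007] [ 0.337 -0.33   0.   ] [ 0.33  -0.318 -0.007]
240 [ 0.342 -0.343 -0.001] [ 0.346 -0.33   0.001] [ 0.335 -0.318 -0.01 ]
242 [ 0.346 -0.343 -0.004] [ 0.346 -0.331 -0.006] [ 0.352 -0.317 -0.003]
244 [ 0.359 -0.343 -0.   ] [ 0.365 -0.329  0.003] [ 0.359 -0.317 -0.004]
246 [ 0.371 -0.342  0.003] [ 0.366 -0.33  -0.003] [ 0.367 -0.317 -0.004]
248 [ 0.373 -0.342 -0.002] [ 0.378 -0.329  0.   ] [ 0.379 -0.317 -0.001]
250 [ 0.383 -0.342 -0.   ] [ 0.384 -0.329 -0.002] [ 0.388 -0.316  0.   ]
252 [ 0.388 -0.342 -0.003] [ 0.393 -0.329  0.   ] [ 0.39  -0.317 -0.005]
254 [ 0.397 -0.342 -0.002] [ 0.4   -0.329 -0.001] [ 0.4   -0.317 -0.003]
256 [ 0.41  -0.341  0.003] [ 0.557 -0.307  0.129] [ 0.553 -0.297  0.124]
258 [ 0.561 -0.318  0.129] [ 0.562 -0.307  0.128] [ 0.558 -0.297  0.122]
260 [ 0.562 -0.318  0.123] [ 0.569 -0.307  0.128] [ 0.557 -0.298  0.116]
262 [ 0.558 -0.32   0.114] [ 0.572 -0.307  0.125] [ 0.554 -0.299  0.107]
264 [ 0.556 -0.321  0.106] [ 0.577 -0.307  0.124] [ 0.551 -0.3    0.098]
266 [ 0.556 -0.322  0.1  ] [ 0.582 -0.307  0.122] [ 0.54  -0.303  0.082]
268 [ 0.54  -0.326  0.079] [ 0.584 -0.308  0.118] [ 0.544 -0.303  0.08 ]
270 [ 0.541 -0.327  0.075] [ 0.593 -0.308  0.12 ] [ 0.544 -0.304  0.073]
272 [ 0.538 -0.328  0.065] [ 0.544 -0.316  0.069] [ 0.546 -0.305  0.07 ]
274 [ 0.537 -0.329  0.058] [ 0.549 -0.316  0.067] [ 0.544 -0.306  0.061]
```

View pics/z6.png

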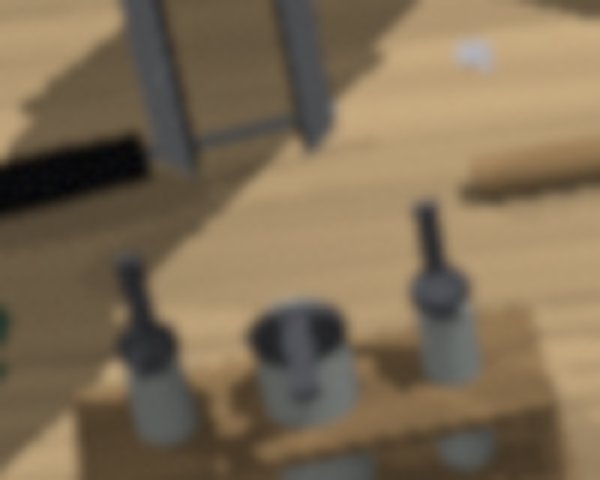

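```bash
python3 - <<'E'
from h import *
np.set_printoptions(precision=4,suppress=True)
s=dict(np.load('pics/scene0.npz'));P=cloud(s);img=s['img'].astype(int)
reg=np.zeros((480,640),bool);reg[262:305,435:482]=1
dark=(img.max(-1)<60)&reg
k=P[dark];k=k[(k[:,2]>.0)&(k[:,2]<.12)];f=k[k[:,0]>np.percentile(k[:,0],50)-.01]
print('wheel',len(k),np.percentile(k,2,axis=0),np.percentile(k,98,axis=0),np.median(k,0))
lt=(img.min(-1)>90)&reg&(P[...,0]>.65)&(np.ptp(img,axis=2)<25); print('hub',lt.sum(),P[lt].mean(0))
# grip side faces & columns
t=dict(np.load('pics/top0.npz'));Q=cloud(t)
for nm,C,b in(('top',Q,(200,240,320,365)),('scene',P,(235,295,300,345))):
    q=C[b[0]:b[1],b[2]:b[3]].reshape(-1,3); k=q[(q[:,2]>.145)&(q[:,2]<.16)&(q[:,1]<.03)&(q[:,1]>-.04)]
    r=cv2.minAreaRect(k[:,:2].astype(np.float32)); print(nm,r,k[:,2].max(), np.median(k[:,2]))
# board edges: z .01-.017 points, fit front edge
k=P[220:330,270:520].reshape(-1,3);k=k[(k[:,2]>.009)&(k[:,2]<.017)]
X=[];Y=[]
for y in np.arange(-.03,.36,.02):
    m=k[abs(k[:,1]-y)<.01]
    if len(m): X.append(m[:,0].max());Y.append(y)
print('front edge slope deg',np.degrees(np.polyfit(Y,X,1)[0]),np.round(X,3))
k=Q[150:300,150:400].reshape(-1,3);k=k[(k[:,2]>.009)&(k[:,2]<.017)]
X=[]
for y in Y:
    m=k[abs(k[:,1]-y)<.01]; X.append(m[:,0].max())
print('top',np.degrees(np.polyfit(Y,X,1)[0]),np.round(X,3))
E
python3 h.py .585 -.0055 .243 0
```

```text
wheel 639 [0.6291 0.2747 0.0163] [0.6926 0.348  0.0937] [0.688  0.3055 0.0671]
hub 0 [nan nan nan]
top ((0.5834623575210571, -0.005174999125301838), (0.010578780435025692, 0.02248549275100231), 1.3516669273376465) 0.1562289536857746 0.1490277940908773
scene ((0.5845164656639099, -0.004693271592259407), (0.015004578977823257, 0.025391140952706337), 4.069313049316406) 0.15443632844539024 0.14917570872652275
front edge slope deg 0.49369240353380844 [0.701 0.701 0.701 0.7   0.701 0.702 0.702 0.702 0.703 0.702 0.702 0.702
 0.702 0.704 0.704 0.703 0.705 0.704 0.704 0.703]
top -38.00423711555952 [0.794 0.79  0.794 0.793 0.793 0.791 0.789 0.789 0.791 0.701 0.742 0.7
 0.725 0.702 0.701 0.777 0.7   0.511 0.513 0.513]
t 5.95 tcp [ 0.5902 -0.308   0.2509] yang 96.99 tilt [ 0.013 -0.009 -1.   ] F [0.2 0.3 4.3] w 0.0352
shift [-0.0316  0.3009  0.0052] turn 96.99<stdin>:8: RuntimeWarning: Mean of empty slice.
  ret = um.true_divide(
```

>>> drive_tool([
  [[-0.032,0.301,0],97.5,0.04],
  [[-0.032,0.301,0],97.5,0.04],
  [[-0.032,0.301,0],97.5,0.04],
  [[-0.032,0.301,0],97.5,0.04],
  [[-0.032,0.301,0],97.5,0.04],
  [[-0.032,0.301,0],97.5,0.04],
  [[-0.032,0.301,0],97.5,0.04],
  [[-0.032,0.301,0],97.5,0.04],
])

```text
time_s: 6.62
tcp_pos: [0.5828, 0.0006, 0.2404]
eef_rot: [0.0, 0.414, 0.91, 0.001]
wrist_force: [1.0, 0.1, 0.0]
gripper_width: 0.0397
```

```bash
python3 h.py .5842 -.0052 .2 -0.5
```

```text
t 6.62 tcp [0.5828 0.0006 0.2404] yang 41.04 tilt [ 0.001  0.001 -1.   ] F [1.  0.1 0. ] w 0.0397
shift [-0.0053 -0.0028  0.0404] turn 41.54
```

>>> drive_tool([
  [[-0.004,-0.002,0.02],40,0.04],
  [[-0.004,-0.002,0.04],40,0.04],
  [[-0.004,-0.002,0.05],40,0.04],
  [[-0.004,-0.002,0.05],40,0.04],
  [[-0.004,-0.002,0.05],40,0.04],
  [[-0.004,-0.002,0.05],40,0.04],
  [[-0.004,-0.002,0.05],40,0.04],
])

```text
time_s: 7.2
tcp_pos: [0.5843, -0.008, 0.1899]
eef_rot: [0.0, 0.7, 0.714, -0.0]
wrist_force: [0.0, -0.8, -0.1]
gripper_width: 0.0401
```

```bash
python3 h.py .5842 -.0052 .126 -0.5;  python3 - <<'E'
from h import *
np.set_printoptions(precision=4,suppress=True)
s=save('scene','scene7');t=save('top','top7')
z=lambda i,x,y,w,h,k: cv2.resize(cv2.cvtColor(i,cv2.COLOR_RGB2BGR)[y:y+h,x:x+w],None,fx=k,fy=k,interpolation=cv2.INTER_CUBIC)
cv2.imwrite('pics/z7.png',np.hstack([z(s['img'],270,200,90,100,4),z(t['img'],290,170,90,100,4)]))
P=cloud(s)[150:310,270:370].reshape(-1,3)
for lo,hi in((.12,.145),(.18,.19),(.19,.2),(.2,.21),(.21,.22)):
  k=P[(P[:,2]>lo)&(P[:,2]<hi)&(P[:,0]>.52)&(P[:,0]<.65)&(P[:,1]>-.05)&(P[:,1]<.05)]
  if len(k): print(lo,len(k),np.percentile(k,3,axis=0),np.percentile(k,97,axis=0))
E
```

```text
t 7.2 tcp [ 0.5843 -0.008   0.1899] yang 1.11 tilt [ 0.    -0.001 -1.   ] F [ 0.  -0.8 -0.1] w 0.0401
shift [ 0.0028 -0.0001  0.0639] turn 1.61
0.12 99 [ 0.5792 -0.0178  0.1209] [0.5909 0.0063 0.1441]
0.18 29 [ 0.5583 -0.0186  0.1808] [ 0.6159 -0.001   0.1894]
0.19 40 [ 0.5609 -0.0182  0.1903] [0.6185 0.0004 0.1994]
0.2 37 [ 0.6081 -0.0179  0.2006] [ 0.6182 -0.0002  0.2098]
0.21 38 [ 0.6064 -0.0177  0.2103] [0.6182 0.0001 0.2199]
```

View pics/z7.png

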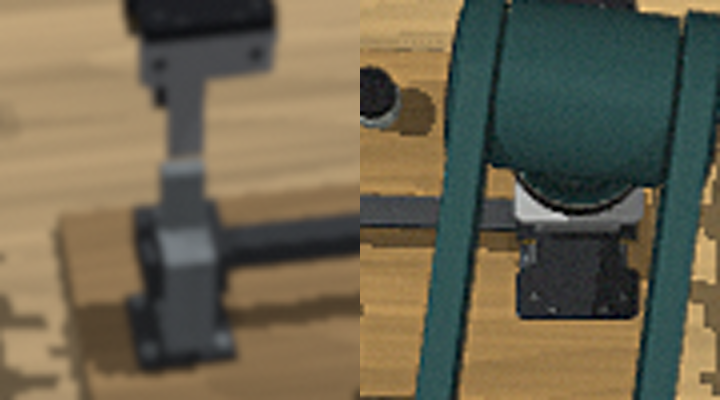

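>>> drive_tool([
  [[0.0025,0,0.015],1.6,0.04],
  [[0.0025,0,0.03],1.6,0.04],
  [[0.0025,0,0.045],1.6,0.04],
  [[0.0025,0,0.057],1.6,0.04],
  [[0.0025,0,0.063],1.6,0.04],
  [[0.0025,0,0.063],1.6,0.04],
  [[0.0025,0,0.063],1.6,0.04],
])

```text
time_s: 7.88
tcp_pos: [0.5842, -0.0051, 0.1272]
eef_rot: [-0.0, 0.709, 0.705, 0.0]
wrist_force: [0.0, -0.1, 0.4]
gripper_width: 0.0399
```

```bash
python3 h.py .5845 -.0055 .126 -0.5;  python3 - <<'E'
from h import *
s=save('scene','scene8')
z=lambda i,x,y,w,h,k: cv2.resize(cv2.cvtColor(i,cv2.COLOR_RGB2BGR)[y:y+h,x:x+w],None,fx=k,fy=k,interpolation=cv2.INTER_CUBIC)
cv2.imwrite('pics/z8.png',z(s['img'],270,200,90,100,6))
E
```

```text
t 7.88 tcp [ 0.5842 -0.0051  0.1272] yang -0.37 tilt [ 0.  0. -1.] F [ 0.  -0.1  0.4] w 0.0399
shift [-0.0004  0.0003  0.0012] turn 0.13
```

View pics/z8.png

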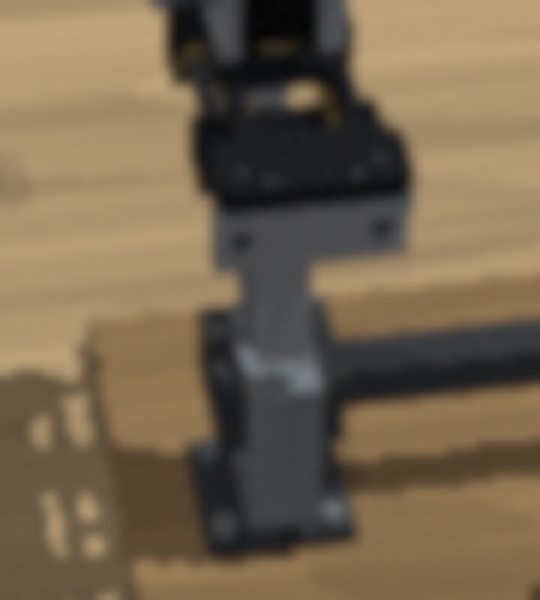

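Fingers straddle the grip with its top hidden between them, and no contact force. Closing.

>>> drive_tool([
  [[0,0,0],0,0.02],
  [[0,0,0],0,0.005],
  [[0,0,0],0,0.002],
  [[0,0,0],0,0.002],
  [[0,0,0],0,0.002],
  [[0,0,0],0,0.002],
])

```text
time_s: 8.43
tcp_pos: [0.5831, -0.005, 0.1275]
eef_rot: [-0.001, 0.71, 0.705, -0.001]
wrist_force: [-4.2, 0.6, 3.6]
gripper_width: 0.0118
```

```bash
python3 h.py .5842 -.0055 .126 -0.5
```

```text
t 8.43 tcp [ 0.5831 -0.005   0.1275] yang -0.4 tilt [-0.002 -0.    -1.   ] F [-4.2  0.6  3.6] w 0.0118
shift [-0.0005  0.0011  0.0015] turn 0.1
```

>>> drive_tool([
  [[0,0.003,0],0,0.002],
  [[0,0.006,0],0,0.002],
  [[0,0.009,0],0,0.002],
  [[0,0.012,0],0,0.002],
  [[0,0.014,0],0,0.002],
  [[0,0.014,0],0,0.002],
  [[0,0.014,0],0,0.002],
])

```text
time_s: 9.02
tcp_pos: [0.5961, -0.0052, 0.1275]
eef_rot: [-0.002, 0.71, 0.705, -0.002]
wrist_force: [-8.6, 0.4, 5.5]
gripper_width: 0.0117
```

```bash
python3 h.py .595 -.005 .1275 -0.5
```

```text
t 9.02 tcp [ 0.5961 -0.0052  0.1275] yang -0.41 tilt [-0.005 -0.    -1.   ] F [-8.6  0.4  5.5] w 0.0117
shift [ 0.0002 -0.0011 -0.    ] turn 0.09
```

>>> drive_tool([
  [[0.0012,0,-0.0044],0,0.002],
  [[0.0025,0,-0.0088],0,0.002],
  [[0.0039,0,-0.0131],0,0.002],
  [[0.0053,0,-0.0175],0,0.002],
  [[0.0068,0,-0.0218],0,0.002],
  [[0.0083,0,-0.0261],0,0.002],
  [[0.0099,0,-0.0304],0,0.002],
  [[0.0115,0,-0.0346],0,0.002],
])

```text
time_s: 9.68
tcp_pos: [0.5948, 0.0051, 0.1587]
eef_rot: [-0.003, 0.71, 0.704, -0.004]
wrist_force: [-8.0, -3.2, -3.7]
gripper_width: 0.0118
```

```bash
python3 h.py .595 -.005 .1275 -0.5;  python3 - <<'E'
from h import *
s=save('scene','scene9')
z=lambda i,x,y,w,h,k: cv2.resize(cv2.cvtColor(i,cv2.COLOR_RGB2BGR)[y:y+h,x:x+w],None,fx=k,fy=k,interpolation=cv2.INTER_CUBIC)
cv2.imwrite('pics/z9.png',z(s['img'],270,190,250,140,3))
E
```

```text
t 9.68 tcp [0.5948 0.0051 0.1587] yang -0.45 tilt [-0.01  -0.003 -1.   ] F [-8.  -3.2 -3.7] w 0.0118
shift [-0.01    0.0006  0.0313] turn 0.05
```

View pics/z9.png

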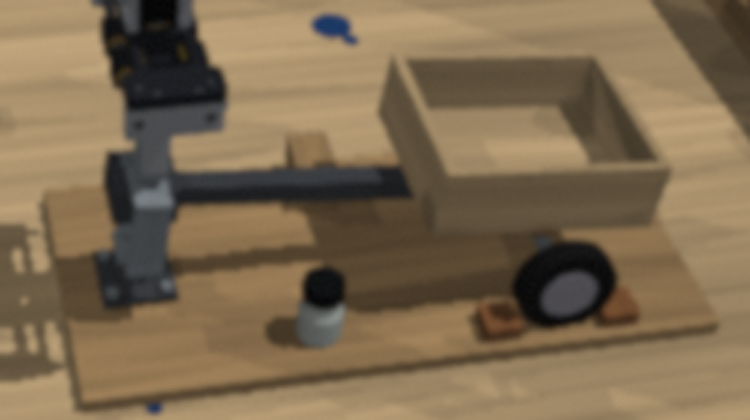

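>>> drive_tool([
  [[0.0017,0.0003,-0.0043],0,0.002],
  [[0.0034,0.0006,-0.0086],0,0.002],
  [[0.0052,0.001,-0.0129],0,0.002],
  [[0.0071,0.001,-0.0172],0,0.002],
  [[0.0091,0.001,-0.0214],0,0.002],
  [[0.0111,0.001,-0.0256],0,0.002],
  [[0.0132,0.001,-0.0298],0,0.002],
  [[0.0153,0.001,-0.034],0,0.002],
])

```text
time_s: 10.4
tcp_pos: [0.596, 0.0204, 0.1929]
eef_rot: [-0.003, 0.71, 0.704, -0.005]
wrist_force: [-8.7, -1.8, -2.3]
gripper_width: 0.0119
```

>>> drive_tool([
  [[0,0,-0.001],0,0.002],
  [[0,0,-0.001],0,0.002],
  [[0,0,-0.001],0,0.002],
  [[0,0,-0.001],0,0.002],
])

```text
time_s: 10.73
tcp_pos: [0.596, 0.0209, 0.1939]
eef_rot: [-0.003, 0.71, 0.704, -0.004]
wrist_force: [-7.9, -0.3, -3.4]
gripper_width: 0.0118
```

```bash
python3 h.py .5961 .0218 .1952 -0.5;  python3 - <<'E'
from h import *
np.set_printoptions(precision=4,suppress=True)
s=save('scene','scene10')
z=lambda i,x,y,w,h,k: cv2.resize(cv2.cvtColor(i,cv2.COLOR_RGB2BGR)[y:y+h,x:x+w],None,fx=k,fy=k,interpolation=cv2.INTER_CUBIC)
cv2.imwrite('pics/z10.png',z(s['img'],270,180,250,150,3))
cv2.imwrite('pics/z10b.png',z(s['img'],60,200,250,160,3))
for n in('scene0','scene10'):
    P=cloud(dict(np.load(f'pics/{n}.npz')))
    q=P[200:300,300:440].reshape(-1,3); zz=[]
    for y in np.arange(.05,.13,.01):
        k=q[(abs(q[:,1]-y)<.005)&(q[:,0]>.57)&(q[:,0]<.588)&(q[:,2]>.06)&(q[:,2]<.19)]; zz.append(np.percentile(k[:,2],80))
    print(n,np.round(zz,4),'slope',np.polyfit(np.arange(.05,.13,.01),zz,1)[0])
E
```

```text
t 10.73 tcp [0.596  0.0209 0.1939] yang -0.43 tilt [-0.01  -0.001 -1.   ] F [-7.9 -0.3 -3.4] w 0.0118
shift [ 0.0009  0.     -0.0013] turn 0.07
scene0 [0.0886 0.0891 0.0894 0.0894 0.0899 0.0888 0.09   0.089 ] slope 0.006956390632057192
scene10 [0.1469 0.1449 0.1427 0.1406 0.1375 0.1357 0.1335 0.1317] slope -0.22283808214810913
```

View pics/z10.png

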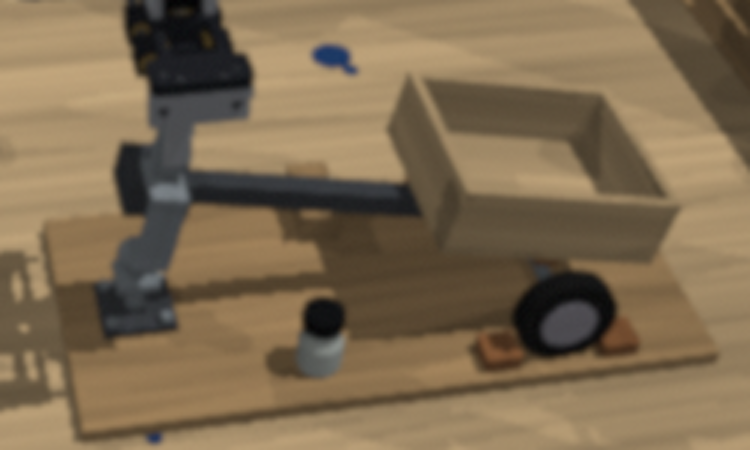

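View pics/z10b.png

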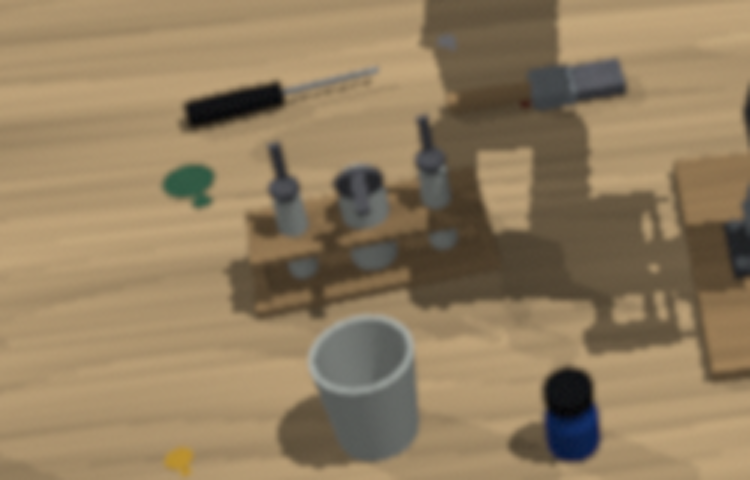

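>>> drive_tool([
  [[0,0,0],0,0.002],
  [[0,0,0],0,0.002],
  [[0,0,0],0,0.002],
  [[0,0,0],0,0.002],
  [[0,0,0],0,0.002],
  [[0,0,0],0,0.002],
  [[0,0,0],0,0.002],
  [[0,0,0],0,0.002],
])

```text
time_s: 11.45
tcp_pos: [0.5961, 0.0209, 0.1938]
eef_rot: [-0.003, 0.71, 0.704, -0.004]
wrist_force: [-9.2, -1.3, -4.3]
gripper_width: 0.0118
```

Run:
```python
from h import *
t=save('scene','scene11')
a=np.load('pics/scene10.npz')['img'].astype(int);b=t['img'].astype(int);d=abs(a-b).max(-1)>40;print('changed px',d.sum())
o=np.load('pics/scene0.npz')['img'].astype(int)
for n,(x,y) in dict(jar_a=(377,293),jar_b=(250,338),cup=(183,330),brush=(240,229),driver=(140,235),fin=(357,358),offcut=(373,243)).items():
    print(n,abs(o-b)[y-15:y+15,x-15:x+15].max(-1).mean().round(1))
print(readout.state()['tcp_pos'],readout.state()['wrist_force'],readout.state()['gripper_width'])
```

```text
changed px 0
jar_a 10.3
jar_b 6.2
cup 6.9
brush 43.4
driver 7.7
fin 10.1
offcut 38.6
[0.59606008 0.02090511 0.19385065] [-8.19881415 -0.67128501 -1.21139955] 0.011510716882874892
```

```bash
python3 -c "
from cell import order
print(order.job_done())"
```

```text
the job is handed in; nothing more can be done
None
```

I flicked the wide grease tube's cap open, freed the hitch latch, lifted the tongue about 7 cm and handed the job in while holding it there. The job took about 11.5 s of the 45 s allowed.

- **Cap:** I pinched the tall tab and carried it round the hinge. The depth view afterwards put the cap at about 104° (1.8 rad), past upright. Both slim tubes still look shut.
- **Latch:** I gripped it across its 12 mm thickness and pulled it about 13 mm sideways (it is free from 8 mm). The spring pulled back with about 8 to 9 N, as expected.
- **Lift:** From the change in the tongue's slope and height, its angle is about 0.22 rad, or roughly 69–72 mm at the ball. The tool position gave a slightly lower 0.216 rad.
- **Hold:** The tongue did not move over a 0.7 s hold before hand-in, and only the gripper was supporting it.
- **Bystanders:** The before/after image check showed jars, cup, screwdriver and fin unchanged. It disagreed for the brush and the offcut. I put that down to the arm's shadow and the raised tongue, because nothing came near either and they look in place in the pictures, but I did not measure them separately.

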